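Fit the long-stem dial gauge into the empty comparator stand

TASK

One of the two comparator stands has no dial gauge yet. Take the long-stem dial gauge out of the rack and lower its stem gently through both bushings of that empty stand, first the upper, then the lower, until the full-thickness stem shows below the lower bushing while the contact point stays clear above the bearing on the anvil. Finish while still holding the gauge there, upright and not pressed against the bushings, so that I can tighten the clamp screws, and leave the other gauges, the bearings, the setting ring and the screwdriver where they are.

Things in the scene. Friction and masses are not known exactly. Their poses are not given: they have to be found in the camera images.
- gauge: long-stem dial gauge, 0.3 kg, loose, hanging upright by its collar in one of the two rack holes. Origin at the end of its contact point, z up along the stem. Contact point 5 mm thick to z = 10, cone to z = 18, straight stem 12 mm thick to z = 113, collar 26 mm wide to z = 119, dial case above, cap to z = 181 mm.
- gauge_stem_end (a point): lower end of the gauge's full-thickness stem, on its axis, 18 mm above the contact point's end
- gauge_dial (a point): centre of the gauge's dial case, 147 mm above the contact point's end: an upright disc 56 mm across and 24 mm thick. Flat front (dial, strong acrylic window) faces the gauge's +x, flat back faces -x; it is gripped from above across these two faces, at this height.
- stand_1: left-hand comparator stand, fixed, yaw within 25 deg: grey foot 120 x 165 mm, C-frame column at y = -60 to -96 mm with a knob to y = -134, two arms ending in 36 mm square steel clamp blocks bored 15.5 mm on one vertical axis; slack black thumb screws to +x. Origin on that axis at the foot's underside, z up. Anvil below the bores, top z = 24 mm. Overall height 137 mm without gauge.
- stand_1_upper (a point): centre of the upper bushing's mouth on that stand, z = 137 mm; this bushing spans z = 120 to 137 mm
- stand_1_lower (a point): centre of the lower bushing's mouth on that stand, z = 87 mm; this bushing spans z = 72 to 87 mm
- stand_2: right-hand comparator stand, fixed, yaw within 25 deg: grey foot 120 x 165 mm, C-frame column at y = -60 to -96 mm with a knob to y = -134, two arms ending in 36 mm square steel clamp blocks bored 15.5 mm on one vertical axis; slack black thumb screws to +x. Origin on that axis at the foot's underside, z up. Anvil below the bores, top z = 24 mm. Overall height 137 mm without gauge.
- stand_2_upper (a point): centre of the upper bushing's mouth on that stand, z = 137 mm; this bushing spans z = 120 to 137 mm
- stand_2_lower (a point): centre of the lower bushing's mouth on that stand, z = 87 mm; this bushing spans z = 72 to 87 mm
- gauge_fitted: the same kind of long-stem gauge, already clamped in one of the two stands (that stand is taken; the other one is empty). Origin at the end of its contact point, on the bore axis of its stand; its dial case reaches 207 mm above the table. Cannot move.
- rack: open aluminium gauge rack 70 x 170 mm, 125 mm high, origin at the centre of its underside, long side along its y. Top plate z = 109 to 125 mm with two 15.5 mm holes on its centre line at y = -40 and +40 mm; gauges hang in them by the collar, stems visible below. Fixed.
- gauge_small: the other gauge in the rack, not wanted: dial 40 mm across, stem 8 mm thick and only 50 mm long. Origin at the end of its contact point; its top is 178 mm above the table, so a gauge carried low over it would hit it. Loose, to be left.
- bearing_anvil: ball bearing 28 mm across, 8 mm thick, lying on the anvil of the empty stand (its top 32 mm above the table), origin under its centre. Loose, to be left.
- bearing_1: loose ball bearing 35 mm across, 11 mm thick, lying on the table, origin under its centre
- bearing_2: another such bearing
- bearing_3: another such bearing
- master_ring: dark steel setting ring 52 mm across, 16 mm thick, lying on the table, origin under its centre
- screwdriver: screwdriver 160 mm long with a black handle, lying on the table
There are look-alikes about, which are no part of the job. What is shaped like the stand_1 but turquoise is not meant.

How it is judged:
On the way, in this order (a step that is already met when the one before it is completed fails the run):
1. the long-stem gauge is drawn right out of the rack, its contact point above the rack's top (z of gauge in the frame of rack above 0.126 m), for 0.1 s.
2. its contact point has come out below the upper bushing of the empty stand (((horizontal distance between gauge and stand_1 below 0.006 m and z of gauge in the frame of stand_1 below 0.115 m) or (horizontal distance between gauge and stand_2 below 0.006 m and z of gauge in the frame of stand_2 below 0.115 m))), for 0.1 s.
At the end, for the whole second after the job is handed in: gauge still gripped, at rest, in both bushings of the empty stand: stem end on the bore axis within 3.5 mm and under 71.5 mm, contact point over 34 mm above the stand underside and within 4.5 mm of the axis, tilt under 3.4 deg, under 12 N on the stand, off the bearing; others within 30 mm (((horizontal distance between gauge_stem_end and stand_1 below 0.0035 m and horizontal distance between gauge and stand_1 below 0.0045 m and angle between the z axis of gauge and the z axis of stand_1, either way round below 0.06 rad and z of gauge_stem_end in the frame of stand_1 below 0.0715 m and z of gauge in the frame of stand_1 above 0.034 m and contact force between gauge and stand_1 below 12 N) or (horizontal distance between gauge_stem_end and stand_2 below 0.0035 m and horizontal distance between gauge and stand_2 below 0.0045 m and angle between the z axis of gauge and the z axis of stand_2, either way round below 0.06 rad and z of gauge_stem_end in the frame of stand_2 below 0.0715 m and z of gauge in the frame of stand_2 above 0.034 m and contact force between gauge and stand_2 below 12 N)) and contact force between the fingers and gauge above 2 N and contact force between gauge and bearing_anvil below 0.3 N and linear speed of gauge below 0.02 m/s and angular speed of gauge below 0.2 rad/s and distance of each of gauge_small, bearing_anvil, bearing_1, bearing_2, bearing_3, master_ring, screwdriver from where it was at the start of the episode below 0.03 m); the arm keeps its last pose, push and grip.
It fails at once if the gauge is rammed into a stand (over 40 N) (contact force between gauge and stand_1 above 40 N or contact force between gauge and stand_2 above 40 N).
It fails at once if a bystander is pushed more than 30 mm (distance of any of gauge_small, bearing_anvil, bearing_1, bearing_2, bearing_3, master_ring, screwdriver from where it was at the start of the episode above 0.03 m).
It also fails if it takes over 51 s, if anything falls off the work surface, if the arm or the gripper's body presses on something with over 40 N, if the wrist force passes 120 N, or if a joint passes its speed limit or range.

ROBOT

A 6-joint arm with a two-finger parallel gripper is mounted at the origin on the work surface. World frame = base frame: x ahead of the robot, y to its left, z up, the work surface at z = 0. Lengths are in m, angles in rad, forces in N, time in s.
With the tool pointing down it reaches from about 0.35 to 0.975 m from the base axis. Payload 4.9 kg.
Tool frame: the origin (TCP) lies on the centre line of the jaws, within the pads' length; the fingertips stand manip.tip_reach ahead of it and the grasp point (between the pads) is the TCP (manip.tip_reach is the distance from the TCP to the fingertips, in m); z points along the fingers, y is the line along which they close (so a half turn about z gives the same grasp; the last joint's range is limited). The gripper opens to 85 mm and grips with 20 to 120 N. Pads are 22 mm wide; open, the fingers measure 114 mm over their backs; the gripper's body (76 mm by 85 mm) begins 54 mm behind the grasp point. The pads swing forward as they close: fully open they stand 13 mm farther back than shut.
Start: joints at [-1.283, 0.053, 1.613, -0, 1.476, -0.119], TCP at [0.247, -0.574, 0.25] pointing down, gripper open.
Joint ranges: [-3.01, 3.01], [-1.01, 2.22], [0.06, 2.58], [-1.02, 4.17], [0.09, 2.62], [-3.14, 3.14]. Speed limits (rad/s): [2.57, 2.57, 3.14, 3.14, 3.14, 3.14].

INTERFACE

Orientations are given as a unit quaternion [w, x, y, z].
In Python, from plant import manip gives the robot as it stands. The module is installed in compiled form; this text tells all that it offers.
- The arm moves only by the tool move_arm, never from a script. Its argument "rows" is a list of rows, each a list of 7 numbers: the shift along the tool's x, y, z in cm, then the turn, a rotation vector about the tool's x, y, z in degrees, then the opening, from -1 (shut) to 1 (fully open). In form: [[tx, ty, tz, ax, ay, az, jaw], ...]. A call has 1 to 20 rows; each row shifts and turns the commanded pose from where the row before left it, along the tool's axes as they then stand; what a row does not reach is not made up. A row lasts 1/12 s, in which the tool goes at most 41.7 mm and 7.16 degrees, less where a joint would pass 70% of its speed; a pose out of reach is approached as far as the arm can. A call is refused whole if a number of a shift passes 4.17 or a number of a turn 7.16, either way. A call with a gripper value outside its range is refused whole. The fingers move at their own pace and stop on an object; the grip force is fixed at half the most. Time passes only in rows, so rows that do not move let the fingers close. It gives the time, the measured TCP pose, the force, the opening and the grip force at its end, in the units of the state.
- manip.state(): the state, without advancing time (a new reading comes with each control period).
- manip.grab_frame(name): name is "side" or "top"; returns a dict with "img" (400x640x3 uint8, blue, green, red), "mtx" (3x3 intrinsics, pixels), "k1" (the pictures are not rectified: a ray, as slopes to the right and down, at radius r is drawn at 1 + k1 r^2 times it, then the intrinsics apply), "R" (3x3) and "t" (3): a world point X has camera coordinates R X + t. Camera axes: x right, y down, z forward; pixel columns grow to the right and rows downward; lengths in m; the calibration is good to about 2 mm. A picture is of the moment at which its call begins. There is no depth.
- manip.job_done(): hands the job in; it is judged then, once.
The state is a dict: "time": time; "joint_pos": joint angles; "joint_vel": joint speeds; "joint_efforts": joint torques, N m; "tool_pos": TCP position; "tool_rot": TCP orientation; "contact_force": force on the tool from outside, world axes, zero at the start; "ft_torque": the same for the moment, N m; "gripper_width": opening from 0.0 (shut) to 1.0 (fully open); "grasp_force": force on a finger pad.
Only numpy, scipy, OpenCV 4.12 (cv2) and the standard library are available. Lean on these libraries where they do the work, as an engineer would, in place of code of your own. Each camera call takes 0.05 s, during which the arm holds its last target. There are 200 camera calls.

## Working session

There is one attempt and no reset: what is moved stays moved. The work goes in short steps, Python scripts to look and compute and a tool call to move; the robot and the scene stay as the last step left them, time stands still between calls to the robot, and variables do not carry over. Pictures are saved under pics/ and viewed, at most 10 in all, crops included, and the job is handed in when it is done.

Besides the shell and the picture viewer there is one more tool, called after "Request:" by a JSON object that holds its "name" and its "arguments". move_arm: Moves the arm, as the interface text tells. Its arguments: {"type":"object","properties":{"rows":{"type":"array","items":{"type":"array","items":{"type":"number"}}}},"required":["rows"]}

```bash
mkdir -p pics
cat > h.py <<'E'
import numpy as np, cv2, pickle
from plant import manip
def grab(n):
    f=manip.grab_frame(n); return f
def ray(f,u,v):
    k=f["k1"]; m=f["mtx"]
    d=np.array([(u-m[0,2])/m[0,0],(v-m[1,2])/m[1,1]])
    s=d.copy()
    for _ in range(30): s=d/(1+k*(s@s))
    R=f["R"]; o=-R.T@f["t"]; w=R.T@np.array([s[0],s[1],1]); return o,w/np.linalg.norm(w)
def onz(f,u,v,z):
    o,w=ray(f,u,v); return o+w*(z-o[2])/w[2]
def tri(fa,a,fb,b):
    o1,w1=ray(fa,*a); o2,w2=ray(fb,*b)
    s=np.linalg.lstsq(np.c_[w1,-w2],o2-o1,rcond=None)[0]
    p,q=o1+s[0]*w1,o2+s[1]*w2; return (p+q)/2,np.linalg.norm(p-q)
def proj(f,X):
    c=f["R"]@np.array(X,float)+f["t"]; s=c[:2]/c[2]; s=s*(1+f["k1"]*(s@s)); m=f["mtx"]
    return np.array([m[0,0]*s[0]+m[0,2],m[1,1]*s[1]+m[1,2]])
E
python3 - <<'E'
from h import *
for n in("top","side"):
    f=grab(n); pickle.dump(f,open(f"{n}0.pkl","wb")); cv2.imwrite(f"pics/{n}0.png",f["img"])
    print(n,f["mtx"].tolist(),f["k1"],np.round(f["R"],3).tolist(),-f["R"].T@f["t"])
s=manip.state();print(manip.tip_reach,s)
E
```

```text
top [[386.655281970525, 0.0, 321.25708702840564], [0.0, 386.655281970525, 194.94337253311235], [0.0, 0.0, 1.0]] 0.028737949133597063 [[0.01, -1.0, -0.001], [-0.997, -0.01, -0.082], [0.082, 0.002, -0.997]] [0.43837291 0.00984343 1.08474995]
side [[491.64301571066426, 0.0, 328.8266717512716], [0.0, 491.64301571066426, 203.1058828421489], [0.0, 0.0, 1.0]] -0.0011331360627686697 [[-0.741, -0.671, -0.003], [-0.378, 0.421, -0.825], [0.555, -0.61, -0.566]] [-0.05953365  0.65332026  0.69347732]
0.019 {'time': 0.1, 'joint_pos': array([-1.28302561e+00,  5.33101424e-02,  1.61417534e+00,  2.60609020e-05,
        1.47599718e+00, -1.18998434e-01]), 'joint_vel': array([-9.21291729e-05, -8.32739509e-04, -2.14383810e-03, -1.72438355e-03,
        1.21292262e-04,  9.91535342e-04]), 'joint_efforts': array([ 1.03640530e-03, -3.94902885e+01, -3.71361744e+01, -1.02105032e-04,
        3.90881411e-03,  1.16126398e-05]), 'tool_pos': array([ 0.2471324 , -0.57348316,  0.24916282]), 'tool_rot': array([-9.42732647e-04,  9.79388369e-01,  2.01983984e-01, -6.67258508e-05]), 'contact_force': array([ 0.35840596,  0.20723336, -0.49706273]), 'ft_torque': array([-0.02231725, -0.06349173,  0.00437515]), 'grasp_force': 0.0, 'gripper_width': 1.0041673531544615}
```

View pics/top0.png

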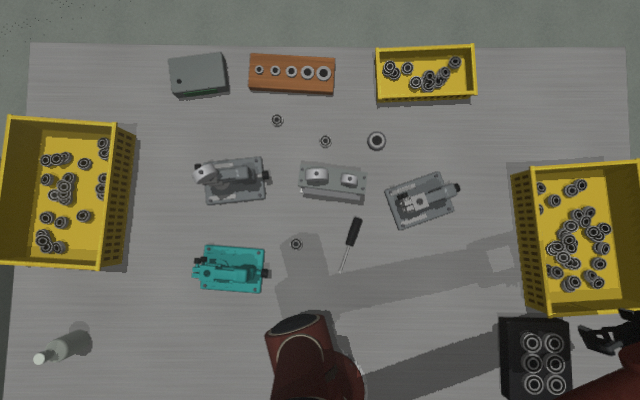

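View pics/side0.png

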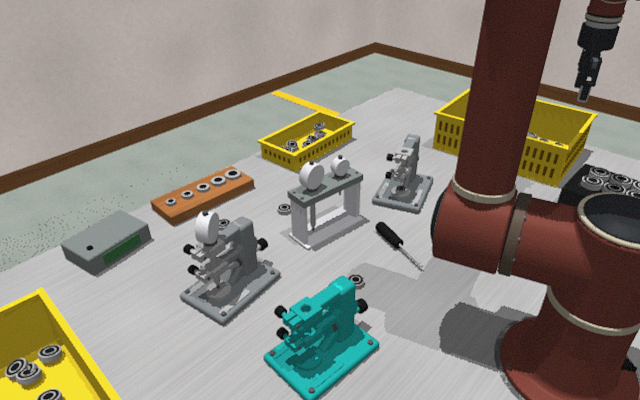

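The top view shows the taken stand at (235,180) with its white dial at (205,172), the rack at (332,180) with the big gauge at about (316,175) and the small one at (349,180), and the empty grey stand at (420,200). The turquoise decoy is at (232,268). The side view agrees: big dial at (313,177), empty stand at (403,175). I'll enlarge both.

Run:
```python
from h import *
t=pickle.load(open("top0.pkl","rb"))["img"];s=pickle.load(open("side0.pkl","rb"))["img"]
def c(i,x,y,w,h,k): return cv2.resize(i[y:y+h,x:x+w],None,fx=k,fy=k,interpolation=cv2.INTER_CUBIC)
cv2.imwrite("pics/ctop.png",c(t,290,150,180,90,4.4))
cv2.imwrite("pics/cside.png",c(s,280,120,160,120,5))
```

```text
(no output)
```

View pics/ctop.png

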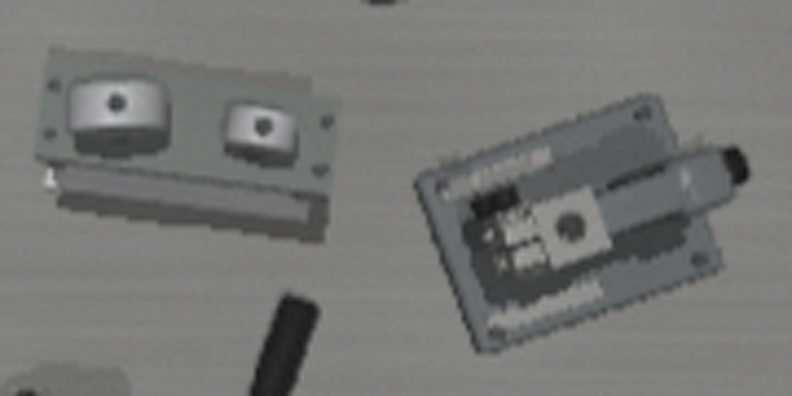

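View pics/cside.png

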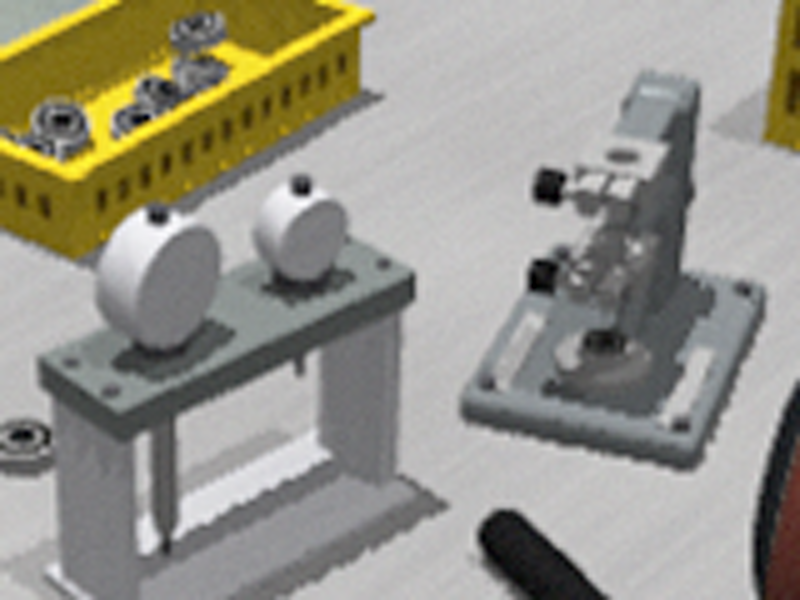

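The crops show the upper bore at about (419.5,201.5) in top and (404.5,150.5) in side. The big gauge's cap is at about (316.2,173) and (311.2,162.4). Next I refine these with masks and triangulate.

```bash
cat >> h.py <<'E'
def dark(f,u,v,r,off=0.5):
    """centroid of dark blob nearest (u,v), threshold between min and local bright"""
    g=cv2.cvtColor(f["img"],cv2.COLOR_BGR2GRAY); g=cv2.resize(g,None,fx=8,fy=8,interpolation=cv2.INTER_CUBIC)
    x0,y0=int((u-r)*8),int((v-r)*8); c=g[y0:y0+int(16*r),x0:x0+int(16*r)]
    th=c.min()+off*(np.percentile(c,70)-c.min())
    n,l,s,ce=cv2.connectedComponentsWithStats((c<th).astype(np.uint8))
    i=1+np.argmin(np.linalg.norm(ce[1:]-8*r,axis=1)); 
    return (ce[i]+[x0,y0]+.5)/8-.5, s[i,2:]/8
E
python3 - <<'E'
from h import *
t=pickle.load(open("top0.pkl","rb"));s=pickle.load(open("side0.pkl","rb"))
P={}
for n,a,b,r in(("bore",(419.4,201.4),(404.4,150.6),4.5),("cap",(316.2,173),(311.2,162.2),4),("capS",(349.4,178.4),(339.8,156.6),4)):
    A,B=dark(t,*a,r),dark(s,*b,r); X,e=tri(t,A[0],s,B[0]); print(n,A,B,X.round(4),round(e,4)); P[n]=A[0],B[0]
print("bore@137",onz(t,*P["bore"][0],.137),onz(s,*P["bore"][1],.137))
print("cap@193",onz(t,*P["cap"][0],.193),onz(s,*P["cap"][1],.191))
# case outlines (bright) in the top view
for f,(x,y,w,h) in((t,(300,160,35,25)),(t,(338,168,25,22))):
    c=cv2.resize(f["img"][y:y+h,x:x+w],None,fx=8,fy=8,interpolation=cv2.INTER_CUBIC); g=cv2.cvtColor(c,cv2.COLOR_BGR2GRAY)
    m=(g>125).astype(np.uint8); cs,_=cv2.findContours(m,0,2); k=max(cs,key=cv2.contourArea)
    r=cv2.minAreaRect(k); bp=(cv2.boxPoints(r)+.5)/8-.5+[x,y]; print(bp.round(1).tolist()); q=np.array([onz(t,*p,.18)[:2] for p in bp]); print(q.round(3).tolist())
# rack upper edge corners and foot
for u,v in((48,45),(342,95),(36,160),(330,190)): print("rack",onz(t,290+u/4.4-.4,150+v/4.4-.4,.125).round(4))
for u,v in((441,187),(642,115),(700,260),(497,332)): print("foot",onz(t,290+u/4.4-.4,150+v/4.4-.4,.012).round(4))
E
```

```text
bore (array([419.33510502, 201.09387807]), array([  6.375,   6.25 , 244.   ])) (array([404.04089506, 150.86311728]), array([  6.125,   2.625, 101.25 ])) [ 0.5028 -0.2299  0.1351] 0.0014
cap (array([316.02651515, 173.02496556]), array([ 3.875,  3.75 , 90.75 ])) (array([311.16233633, 162.54470131]), array([ 3.5  ,  3.375, 76.375])) [0.5627 0.0238 0.1885] 0.0011
capS (array([349.41428331, 178.34009085]), array([ 3.875,  3.875, 92.875])) (array([339.8742515 , 156.80426647]), array([ 3.5,  3.5, 83.5])) [ 0.5529 -0.0553  0.1729] 0.0012
bore@137 [ 0.50329053 -0.22896475  0.137     ] [ 0.50042971 -0.22737639  0.137     ]
cap@193 [0.56249921 0.02411945 0.193     ] [0.55913562 0.02660284 0.191     ]
[[305.7, 168.3], [325.3, 167.6], [325.7, 177.8], [306.1, 178.5]]
[[0.575, 0.049], [0.577, 0.003], [0.553, 0.001], [0.551, 0.048]]
[[341.4, 181.2], [342.9, 172.8], [356.6, 175.2], [355.1, 183.6]]
[[0.546, -0.036], [0.565, -0.039], [0.56, -0.071], [0.54, -0.068]]
rack [0.6049 0.0645 0.125 ]
rack [ 0.5778 -0.1031  0.125 ]
rack [0.539  0.0704 0.125 ]
rack [ 0.5235 -0.0963  0.125 ]
foot [ 0.5361 -0.1789  0.012 ]
foot [ 0.5831 -0.3061  0.012 ]
foot [ 0.4916 -0.3411  0.012 ]
foot [ 0.4451 -0.2135  0.012 ]
```

Request:
{"name": "move_arm", "arguments": {"rows": [[2.92,-2.36,0,0,0,0,1],[2.92,-2.36,0,0,0,0,1],[2.92,-2.36,0,0,0,0,1],[2.92,-2.36,0,0,0,0,1],[2.92,-2.36,0,0,0,0,1],[2.92,-2.36,0,0,0,0,1],[2.92,-2.36,0,0,0,0,1],[2.92,-2.36,0,0,0,0,1],[2.92,-2.36,0,0,0,0,1],[2.92,-2.36,0,0,0,0,1],[2.92,-2.36,0,0,0,0,1],[2.92,-2.36,0,0,0,0,1],[2.92,-2.36,0,0,0,0,1],[2.92,-2.36,0,0,0,0,1],[2.92,-2.36,0,0,0,0,1],[2.92,-2.36,0,0,0,0,1],[2.92,-2.36,0,0,0,0,1],[2.92,-2.36,0,0,0,0,1]]}}

```text
time: 1.6
tool_pos: [0.5622, 0.0261, 0.2498]
tool_rot: [-0.0, 0.979, 0.202, -0.0]
contact_force: [1.1, -0.7, 0.2]
gripper_width: 1.0
grasp_force: 0.0
```

Request:
{"name": "move_arm", "arguments": {"rows": [[0,0,0,0,0,-6.92,1],[0,0,0,0,0,-6.92,1],[0,0,0,0,0,-6.92,1],[0,0,0,0,0,-6.92,1],[0,0,0,0,0,-6.92,1],[0,0,0,0,0,-6.92,1],[0,0,0,0,0,-6.92,1],[0,0,0,0,0,-6.92,1],[0,0,0,0,0,-6.92,1],[0,0,0,0,0,-6.92,1],[0,0,0,0,0,0,1],[0,0,0,0,0,0,1]]}}

```text
time: 2.6
tool_pos: [0.5617, 0.0241, 0.2498]
tool_rot: [-0.0, 0.693, 0.721, -0.0]
contact_force: [-0.7, 1.2, 0.0]
gripper_width: 1.004
grasp_force: 0.0
```

Request:
{"name": "move_arm", "arguments": {"rows": [[0,0,1.5,0,0,0,1],[0,0,1.5,0,0,0,1],[0,0,1.5,0,0,0,1],[0,0,1.5,0,0,0,1],[0,0,1.5,0,0,0,1],[0,0,1.5,0,0,0,1],[0,0,0,0,0,0,1],[0,0,0,0,0,0,1]]}}

```text
time: 3.27
tool_pos: [0.5612, 0.0242, 0.1593]
tool_rot: [-0.001, 0.692, 0.722, -0.001]
contact_force: [0.3, 0.0, 0.5]
gripper_width: 0.997
grasp_force: 0.0
```

Run:
```python
from h import *
t=grab("top");s=grab("side")
c=lambda i,x,y:cv2.resize(i[y:y+80,x:x+80],None,fx=5,fy=5,interpolation=cv2.INTER_CUBIC)
cv2.imwrite("pics/g1.png",np.hstack([c(t["img"],280,130),c(s["img"],270,120)]))
print(manip.state()["contact_force"])
```

```text
[ 0.98789725  0.173402   -0.27245163]
```

View pics/g1.png

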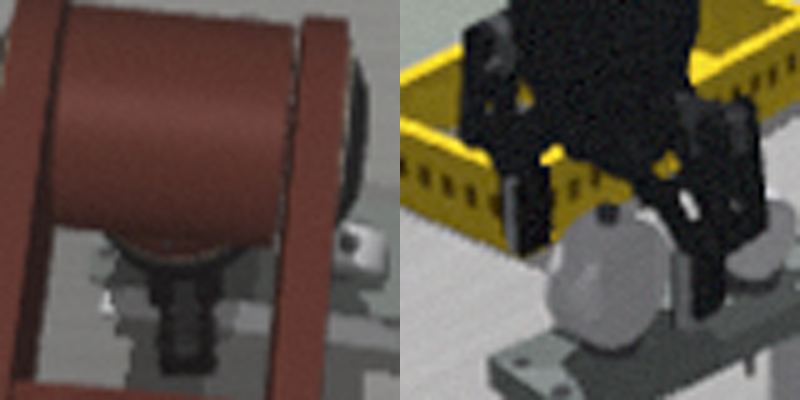

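The jaws straddle the dial, with one finger on each face (side crop, fingers at about x=520 and x=710, dial at 610). Now I close.

Request:
{"name": "move_arm", "arguments": {"rows": [[0,0,0,0,0,0,0],[0,0,0,0,0,0,-0.2],[0,0,0,0,0,0,-0.4],[0,0,0,0,0,0,-0.6],[0,0,0,0,0,0,-1],[0,0,0,0,0,0,-1],[0,0,0,0,0,0,-1],[0,0,0,0,0,0,-1],[0,0,0,0,0,0,-1],[0,0,0,0,0,0,-1],[0,0,0,0,0,0,-1],[0,0,0,0,0,0,-1]]}}

```text
time: 4.37
tool_pos: [0.5623, 0.0241, 0.1607]
tool_rot: [0.0, 0.691, 0.722, 0.0]
contact_force: [0.8, 0.7, 2.4]
gripper_width: 0.276
grasp_force: 59.5
```

Request:
{"name": "move_arm", "arguments": {"rows": [[0,0,-0.5,0,0,0,-1],[0,0,-0.5,0,0,0,-1],[0,0,-1,0,0,0,-1],[0,0,-1,0,0,0,-1],[0,0,-1,0,0,0,-1],[0,0,-1,0,0,0,-1],[0,0,-1,0,0,0,-1],[0,0,-1,0,0,0,-1],[0,0,-1,0,0,0,-1],[0,0,-1,0,0,0,-1],[0,0,-1.5,0,0,0,-1],[0,0,-1.5,0,0,0,-1],[0,0,-1.5,0,0,0,-1],[0,0,-1.5,0,0,0,-1],[0,0,-1.5,0,0,0,-1],[0,0,-1.5,0,0,0,-1],[0,0,-1.5,0,0,0,-1],[0,0,-0.5,0,0,0,-1],[0,0,0,0,0,0,-1],[0,0,0,0,0,0,-1]]}}

```text
time: 6.03
tool_pos: [0.5619, 0.0241, 0.3603]
tool_rot: [-0.0, 0.691, 0.722, -0.0]
contact_force: [0.1, -0.3, -3.8]
gripper_width: 0.271
grasp_force: 60.0
```

Run:
```python
from h import *
t=grab("top");s=grab("side")
pickle.dump((t,s),open("l.pkl","wb"))
st=manip.state();p=st["tool_pos"];print(p,st["tool_rot"],st["contact_force"],st["gripper_width"])
print(proj(s,p),proj(s,p-[0,0,.147]),proj(t,p-[0,0,.147]))
u,v=proj(s,p-[0,0,.07]).astype(int)
c=lambda i,x,y:cv2.resize(i[y:y+100,x:x+80],None,fx=5,fy=5,interpolation=cv2.INTER_CUBIC)
print(u-40,v-50)
cv2.imwrite("pics/g2.png",np.hstack([c(t["img"],280,130),c(s["img"],u-40,v-50)]))
```

```text
[0.56150346 0.02415379 0.35883128] [-0.00093047  0.69146103  0.72241278 -0.00074417] [ 1.14463961 -0.14546943 -3.42608198] 0.2721050575700464
[309.04320071  83.30665268] [310.9166745  152.79730698] [315.88670901 172.31494888]
269 67
```

View pics/g2.png

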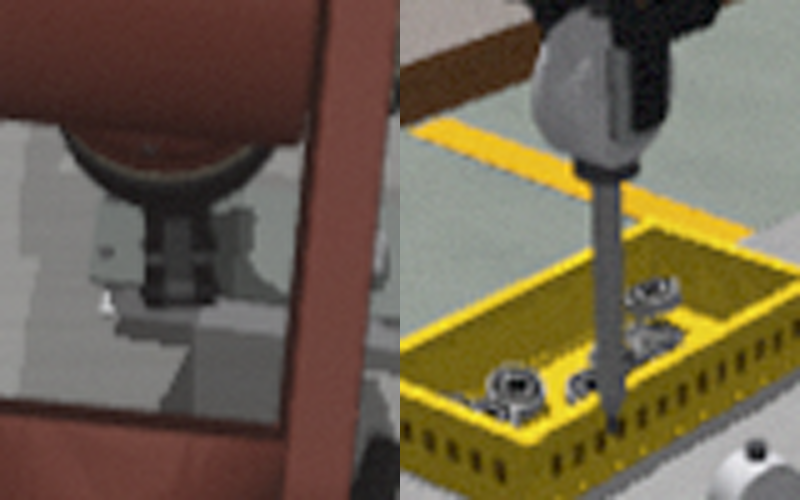

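The gauge is out, hanging upright in the jaws. Its tip is at about (311.4,152.6) in side, against a predicted (310.9,152.8). Next I carry it over to the empty stand.

Request:
{"name": "move_arm", "arguments": {"rows": [[-0.7,-0.2,0,0,0,0,-1],[-1.2,-0.35,0,0,0,0,-1],[-1.5,-0.42,0,0,0,0,-1],[-1.5,-0.42,0,0,0,0,-1],[-1.5,-0.42,0,0,0,0,-1],[-1.5,-0.42,0,0,0,0,-1],[-1.5,-0.42,0,0,0,0,-1],[-1.5,-0.42,0,0,0,0,-1],[-1.5,-0.42,0,0,0,0,-1],[-1.5,-0.42,0,0,0,0,-1],[-1.5,-0.42,0,0,0,0,-1],[-1.5,-0.42,0,0,0,0,-1],[-1.5,-0.42,0,0,0,0,-1],[-1.5,-0.42,0,0,0,0,-1],[-1.5,-0.42,0,0,0,0,-1],[-1.5,-0.42,0,0,0,0,-1],[-1.2,-0.4,0,0,0,0,-1],[-0.8,-0.24,0,0,0,0,-1],[0,0,0,0,0,0,-1],[0,0,0,0,0,0,-1]]}}

```text
time: 7.8
tool_pos: [0.5019, -0.228, 0.3601]
tool_rot: [-0.0, 0.692, 0.722, 0.0]
contact_force: [-0.2, -0.3, -3.9]
gripper_width: 0.275
grasp_force: 59.9
```

Request:
{"name": "move_arm", "arguments": {"rows": [[0,0,1,0,0,0,-1],[0,0,1,0,0,0,-1],[0,0,1,0,0,0,-1],[0,0,1,0,0,0,-1],[0,0,1,0,0,0,-1],[0,0,0.5,0,0,0,-1],[0,0,0,0,0,0,-1],[0,0,0,0,0,0,-1],[0,0,0,0,0,0,-1]]}}

```text
time: 8.55
tool_pos: [0.5024, -0.2279, 0.306]
tool_rot: [0.001, 0.691, 0.722, 0.0]
contact_force: [0.9, -0.0, -3.7]
gripper_width: 0.269
grasp_force: 59.9
```

Run:
```python
from h import *
t=grab("top");s=grab("side")
pickle.dump((t,s),open("l.pkl","wb"))
st=manip.state();p=st["tool_pos"];print(p,st["tool_rot"],st["contact_force"],st["gripper_width"])
for z in(0,.03,.13,.147): print(z,proj(s,p-[0,0,z]),proj(t,p-[0,0,z]))
c=lambda i,x,y:cv2.resize(i[y:y+100,x:x+80],None,fx=5,fy=5,interpolation=cv2.INTER_CUBIC)
cv2.imwrite("pics/g3.png",np.hstack([c(t["img"],380,150),c(s["img"],365,70)]))
```

```text
[ 0.50251966 -0.22799248  0.30632828] [8.37268229e-04 6.91473959e-01 7.22400880e-01 1.76969096e-04] [-0.19216724 -0.81252706 -3.01170302] 0.2761384824237811
0 [409.89990115  81.53486141] [440.07536696 195.93335691]
0.03 [408.6768431   94.63764048] [435.68465354 197.06935347]
0.13 [404.86149994 135.50410966] [423.14601886 200.31478599]
0.147 [404.25003391 142.05247792] [421.28417525 200.79686632]
```

View pics/g3.png

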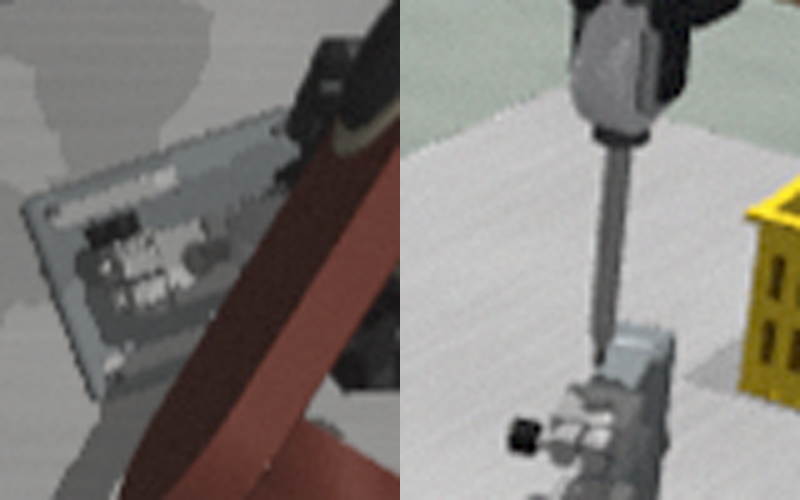

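The side view shows the tip at about (404.6,142.0), where (404.25,142.05) was predicted, so the robot and side camera agree. The arm hides the stem in the top view. The side bore blob was only 2.6 px tall, where a full rim should be about 4.4, so I'll check that for bias.

Run:
```python
from h import *
t=pickle.load(open("top0.pkl","rb"));s=pickle.load(open("side0.pkl","rb"))
out=[]
for f,(u,v) in((t,(419,201)),(s,(404,151))):
    c=cv2.resize(f["img"][v-9:v+10,u-9:u+10],None,fx=20,fy=20,interpolation=cv2.INTER_CUBIC)
    for ctr,col in(((.5033,-.2290),(0,0,255)),((.5004,-.2274),(0,255,0)),((.5020,-.2282),(255,0,0))):
        q=[((proj(f,[ctr[0]+.00775*np.cos(a),ctr[1]+.00775*np.sin(a),.137])-[u-9,v-9]+.5)*20-.5) for a in np.linspace(0,6.28,40)]
        cv2.polylines(c,[np.int32(q)],True,col,1)
    out.append(c)
cv2.imwrite("pics/b.png",np.hstack(out))
g=cv2.cvtColor(s["img"],cv2.COLOR_BGR2GRAY); print(g[144:159,397:412])
```

```text
[[188 188 189 189 191 193 172 157 152 153 150 150 150 153 151]
 [186 192 190 188 191 182 159 151 153 154 149 150 149 153 152]
 [191 192 196 192 190 176 160 160 152 147 147 148 148 152 149]
 [188 193 198 192 193 192 183 178 177 168 163 164 158 156 135]
 [191 195 196 195 197 198 192 194 199 192 197 192 181 177 158]
 [195 193 194 192 189 174 166 171 176 180 192 201 202 198 200]
 [197 196 193 186 152 122 108 111 121 129 156 189 197 198 203]
 [199 194 197 190 134  88  82  85  87  86 125 180 197 202 192]
 [197 195 196 199 178 153 131 127 129 140 159 187 200 200 171]
 [155 173 170 173 187 189 187 189 188 199 190 195 197 196 142]
 [131 156 155 158 153 141 167 175 170 183 192 196 203 172 116]
 [196 201 201 206 138  96 150 157 150 174 159 163 178 130  88]
 [207 201 203 185 114 151 196 202 203 200 131  82 100  93  89]
 [180 189 194 130 115 197 210 198 207 164 105  90  88  90  90]
 [107 137 144  99 135 174 189 199 198 133  89  89  89  92  87]]
```

View pics/b.png

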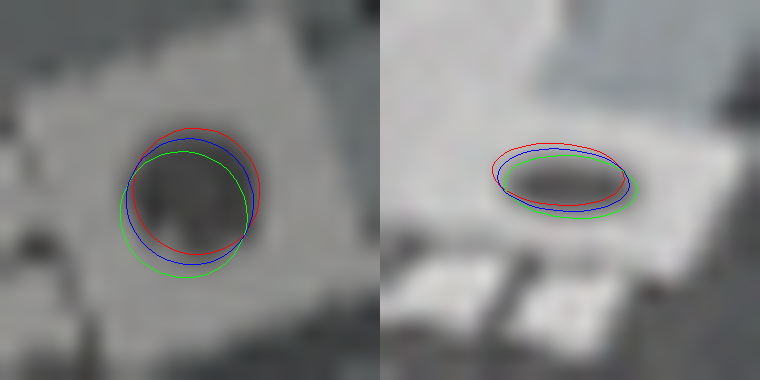

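The crop shows the top-view rim near the red/blue circles. In the side view the rim fits between red and blue, so the bore is at about (0.502,-0.2285). Next I measure the held stem's axis in the side image against the TCP.

```bash
cat >> h.py <<'E'
def stem(s,p,z0=.05,z1=.125,n=16):
    g=cv2.cvtColor(s["img"],cv2.COLOR_BGR2GRAY).astype(float); r=[]
    for z in np.linspace(z0,z1,n):
        u,v=proj(s,p-[0,0,z]); x=np.arange(u-9,u+9.01,.1,dtype=np.float32)[None]
        l=cv2.remap(g.astype(np.float32),x,np.full_like(x,v),cv2.INTER_LINEAR)[0]
        d=np.clip((np.median(l)*0+np.percentile(l,80))-l-15,0,None); d[abs(x[0]-u)>6]=0
        r.append((z,(d*x[0]).sum()/d.sum()-u))
    return np.array(r)
E
python3 - <<'E'
from h import *
t,s=pickle.load(open("l.pkl","rb")); p=manip.state()["tool_pos"]
r=stem(s,p); print(r.round(3).tolist()); print(np.polyfit(r[:,0],r[:,1],1))
c=s["R"]@p+s["t"]; print("mm/px",c[2]/491.6*1000)
for q in([.5033,-.229,.137],[.502,-.2285,.137],[.5,-.2275,.137]): print(proj(s,q))
E
```

```text
[[0.05, 0.204], [0.055, 0.119], [0.06, 0.171], [0.065, 0.171], [0.07, 0.151], [0.075, 0.1], [0.08, 0.054], [0.085, 0.147], [0.09, 0.107], [0.095, 0.195], [0.1, 0.202], [0.105, 0.191], [0.11, 0.152], [0.115, 0.101], [0.12, 0.202], [0.125, 0.355]]
[1.05042537 0.07187488]
mm/px 2.1734568249547204
[403.43641191 150.23297996]
[403.76733109 150.48267082]
[404.22121258 150.90243773]
```

The stem is upright, within 0.2 px (about 0.4 mm) of the TCP axis. I make a small correction and lower the tip into the upper bushing.

Request:
{"name": "move_arm", "arguments": {"rows": [[-0.06,-0.05,0.25,0,0,0,-1],[0,0,0.25,0,0,0,-1],[0,0,0.25,0,0,0,-1],[0,0,0.25,0,0,0,-1],[0,0,0.25,0,0,0,-1],[0,0,0.25,0,0,0,-1],[0,0,0.25,0,0,0,-1],[0,0,0.25,0,0,0,-1],[0,0,0.25,0,0,0,-1],[0,0,0.25,0,0,0,-1],[0,0,0.25,0,0,0,-1],[0,0,0.25,0,0,0,-1],[0,0,0,0,0,0,-1],[0,0,0,0,0,0,-1]]}}

```text
time: 9.82
tool_pos: [0.5016, -0.2283, 0.275]
tool_rot: [-0.0, 0.691, 0.722, -0.0]
contact_force: [-0.6, -0.4, -3.9]
gripper_width: 0.278
grasp_force: 59.9
```

Request:
{"name": "move_arm", "arguments": {"rows": [[0,0,0.1,0,0,0,-1],[0,0,0.1,0,0,0,-1],[0,0,0.1,0,0,0,-1],[0,0,0.1,0,0,0,-1],[0,0,0.1,0,0,0,-1],[0,0,0.1,0,0,0,-1],[0,0,0.1,0,0,0,-1],[0,0,0,0,0,0,-1],[0,0,0,0,0,0,-1]]}}

```text
time: 10.57
tool_pos: [0.5017, -0.2284, 0.2682]
tool_rot: [-0.0, 0.691, 0.722, -0.0]
contact_force: [-0.2, 0.3, -3.1]
gripper_width: 0.274
grasp_force: 59.9
```

```bash
cat > st.py <<'E'
from h import *
F=[]
for i in range(6):
    s=grab("side"); st=manip.state(); F.append(np.r_[st["contact_force"],st["ft_torque"]])
p=st["tool_pos"]; print(p.round(4),st["tool_rot"].round(4),np.mean(F,0).round(3),np.std(F,0).round(2),st["gripper_width"])
pickle.dump(s,open("ls.pkl","wb"))
z1=min(.125,p[2]-.145); r=stem(s,p,.05,z1); print(np.polyfit(r[:,0],r[:,1],1).round(2),r[:,1].mean().round(2))
E
python3 st.py
```

```text
[ 0.5017 -0.2284  0.2684] [ 1.000e-04  6.915e-01  7.224e-01 -0.000e+00] [-0.278  0.072 -3.491  0.004 -0.022  0.01 ] [0.45 0.4  0.49 0.02 0.02 0.03] 0.27300572149728813
[-11.5    1.14] 0.14
```

Request:
{"name": "move_arm", "arguments": {"rows": [[0,0,0.05,0,0,0,-1],[0,0,0.05,0,0,0,-1],[0,0,0.05,0,0,0,-1],[0,0,0.05,0,0,0,-1],[0,0,0.05,0,0,0,-1],[0,0,0.05,0,0,0,-1],[0,0,0.05,0,0,0,-1],[0,0,0.05,0,0,0,-1],[0,0,0.05,0,0,0,-1],[0,0,0.05,0,0,0,-1],[0,0,0.05,0,0,0,-1],[0,0,0.05,0,0,0,-1],[0,0,0.05,0,0,0,-1],[0,0,0.05,0,0,0,-1],[0,0,0.05,0,0,0,-1],[0,0,0.05,0,0,0,-1],[0,0,0,0,0,0,-1],[0,0,0,0,0,0,-1]]}}

```text
time: 12.37
tool_pos: [0.5017, -0.2283, 0.2603]
tool_rot: [-0.0, 0.691, 0.722, -0.0]
contact_force: [0.5, 0.8, -3.2]
gripper_width: 0.275
grasp_force: 59.9
```

```bash
python3 st.py
```

```text
[ 0.5017 -0.2284  0.2603] [0.     0.6915 0.7224 0.    ] [ 0.054 -0.14  -3.525 -0.016  0.005 -0.012] [0.54 0.49 0.47 0.03 0.02 0.03] 0.2737071173300475
[-0.37  0.36] 0.33
```

Request:
{"name": "move_arm", "arguments": {"rows": [[0,0,0.2,0,0,0,-1],[0,0,0.2,0,0,0,-1],[0,0,0.2,0,0,0,-1],[0,0,0.2,0,0,0,-1],[0,0,0.2,0,0,0,-1],[0,0,0.2,0,0,0,-1],[0,0,0.2,0,0,0,-1],[0,0,0.2,0,0,0,-1],[0,0,0.2,0,0,0,-1],[0,0,0.2,0,0,0,-1],[0,0,0.2,0,0,0,-1],[0,0,0.2,0,0,0,-1],[0,0,0.2,0,0,0,-1],[0,0,0.2,0,0,0,-1],[0,0,0.2,0,0,0,-1],[0,0,0,0,0,0,-1],[0,0,0,0,0,0,-1]]}}

```text
time: 14.08
tool_pos: [0.5016, -0.2283, 0.2301]
tool_rot: [-0.0, 0.691, 0.722, -0.0]
contact_force: [-0.4, -0.0, -4.0]
gripper_width: 0.275
grasp_force: 59.9
```

```bash
python3 st.py
```

```text
[ 0.5018 -0.2284  0.2305] [1.000e-04 6.915e-01 7.224e-01 0.000e+00] [-9.400e-02 -1.100e-01 -3.476e+00  2.000e-03 -7.000e-03 -2.100e-02] [0.61 0.81 0.51 0.02 0.02 0.02] 0.27244674016580395
[-28.05   2.37] 0.47
```

Still free, with the tip at about 0.083. I go slowly through the lower bushing's mouth.

Request:
{"name": "move_arm", "arguments": {"rows": [[0,0,0.08,0,0,0,-1],[0,0,0.08,0,0,0,-1],[0,0,0.08,0,0,0,-1],[0,0,0.08,0,0,0,-1],[0,0,0.08,0,0,0,-1],[0,0,0.08,0,0,0,-1],[0,0,0.08,0,0,0,-1],[0,0,0.08,0,0,0,-1],[0,0,0.08,0,0,0,-1],[0,0,0.08,0,0,0,-1],[0,0,0.08,0,0,0,-1],[0,0,0.08,0,0,0,-1],[0,0,0.08,0,0,0,-1],[0,0,0.08,0,0,0,-1],[0,0,0.08,0,0,0,-1],[0,0,0.08,0,0,0,-1],[0,0,0.08,0,0,0,-1],[0,0,0.08,0,0,0,-1],[0,0,0,0,0,0,-1],[0,0,0,0,0,0,-1]]}}

```text
time: 16.05
tool_pos: [0.5017, -0.2283, 0.2158]
tool_rot: [-0.0, 0.691, 0.722, -0.0]
contact_force: [0.1, -0.1, -4.3]
gripper_width: 0.273
grasp_force: 59.9
```

```bash
python3 st.py
```

```text
[ 0.5017 -0.2284  0.216 ] [ 1.000e-04  6.914e-01  7.225e-01 -0.000e+00] [-2.230e-01  2.000e-03 -4.055e+00 -4.000e-03 -6.000e-03 -1.600e-02] [0.31 0.27 0.6  0.03 0.03 0.02] 0.27225260418788405
[-76.28   5.2 ] 0.58
```

Request:
{"name": "move_arm", "arguments": {"rows": [[0,0,0.1,0,0,0,-1],[0,0,0.1,0,0,0,-1],[0,0,0.1,0,0,0,-1],[0,0,0.1,0,0,0,-1],[0,0,0.1,0,0,0,-1],[0,0,0.1,0,0,0,-1],[0,0,0.1,0,0,0,-1],[0,0,0.1,0,0,0,-1],[0,0,0.1,0,0,0,-1],[0,0,0.1,0,0,0,-1],[0,0,0,0,0,0,-1]]}}

```text
time: 17.27
tool_pos: [0.5016, -0.2283, 0.2056]
tool_rot: [-0.0, 0.691, 0.722, -0.0]
contact_force: [0.1, -0.0, -3.8]
gripper_width: 0.275
grasp_force: 59.9
```

Request:
{"name": "move_arm", "arguments": {"rows": [[0,0,0.1,0,0,0,-1],[0,0,0.1,0,0,0,-1],[0,0,0.1,0,0,0,-1],[0,0,0.1,0,0,0,-1],[0,0,0.1,0,0,0,-1],[0,0,0.1,0,0,0,-1],[0,0,0.1,0,0,0,-1],[0,0,0.1,0,0,0,-1],[0,0,0.1,0,0,0,-1],[0,0,0.1,0,0,0,-1],[0,0,0.1,0,0,0,-1],[0,0,0.1,0,0,0,-1],[0,0,0.1,0,0,0,-1],[0,0,0.1,0,0,0,-1],[0,0,0,0,0,0,-1],[0,0,0,0,0,0,-1],[0,0,0,0,0,0,-1],[0,0,0,0,0,0,-1]]}}

```text
time: 18.77
tool_pos: [0.5018, -0.2284, 0.192]
tool_rot: [0.0, 0.691, 0.722, 0.0]
contact_force: [-0.2, 0.7, -3.5]
gripper_width: 0.27
grasp_force: 59.9
```

```bash
python3 st.py
python3 - <<'E'
from h import *
s=pickle.load(open("ls.pkl","rb")); p=manip.state()["tool_pos"]
print([proj(s,p-[0,0,z]) for z in(.13,.148)],proj(s,[.5017,-.2284,.032]))
cv2.imwrite("pics/f.png",cv2.resize(s["img"][95:215,355:455],None,fx=5,fy=5,interpolation=cv2.INTER_CUBIC))
E
```

```text
[ 0.5017 -0.2284  0.1919] [ 0.      0.6915  0.7224 -0.    ] [ 7.800e-02  5.230e-01 -3.441e+00 -5.000e-03  1.000e-03  3.000e-03] [0.42 0.33 0.75 0.03 0.02 0.01] 0.27217845464954016
[-1813.37    87.84] -0.05
[array([401.28910988, 177.61089446]), array([400.70598677, 183.82163966])] [400.34088834 187.88106562]
```

View pics/f.png

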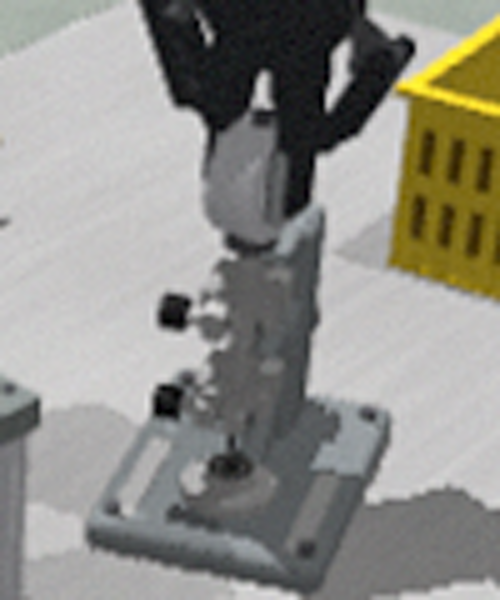

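The gauge sits in both bushings. Its contact point is at about (401,184), above the bearing at (400,188), and the side force is under 1 N. I hand the job in.

```bash
python3 -c "
from plant import manip; print(manip.job_done())"
```

```text
the job is handed in; nothing more can be done
None
```

The long-stem gauge is held upright in both bushings of the empty right-hand stand (stand_2), its contact point about 12 mm above the bearing and side force under 1 N; the job is handed in, but no verdict came back.

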